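Unfold the tipper crank and tip the cleaned bearings into the bin

TASK

Swing the folded red crank handle of the bearing tipper fully up to its upright working stop, then use the upright handle to crank counter-clockwise (seen from above) all the way until the tray is fully tipped and its five bearings have dropped into the grey bin; leave the handle upright and the tray tipped. Use light pushes only: do not grip the crank or its handle hard or force them against their stops. Do not touch the tray or its gate, and leave the green capsule, the yellow toe stop and the socket wrench as they are.

Things in the scene. Friction and masses are not known exactly. Their poses are not given: they have to be found in the camera images.
- tipper: blue gearbox, 110 x 110 mm, 85 mm high (foot 130 x 130 mm), fixed; origin on the table under the vertical crank axis, own z up. On its -y side is the tray stand: a blue housing at x -40 to 20, y -80 to -110 mm and a dark post at x -50 to 10, y -315 to -335 mm, both 145 mm high, joined by a low rail
- tray_pivot (a point): centre of the tray's floor, on its pivot line along the tipper's y, 130 mm above the table, at the tipper's own x 0, y -210 mm. Aluminium tray 140 mm along x, 150 mm along y, walls 30 mm high; a steel gate hangs at its +x end and swings open by itself. As the tray tips its +x end sinks and its -x end rises to about 215 mm
- hub (a point): point on the vertical crank axis, 100 mm above the table, at the underside of the steel crank arm (arm 24 mm wide, 8 mm thick; hub disc 34 mm across, 10 mm thick)
- crank (a joint): crank angle, rad, about the vertical axis, growing counter-clockwise from above. 0: the arm points from the hub along the tipper's own +x. Starts between 0 and 0.25; hard stop at 2.9 (lower stop -0.2). Friction about 0.15 N m: stays where it is left. Geared to the tray
- tray (a joint): tray tilt, rad: 0 level, tipping down at its +x end; driven by the crank: tilt = 0.41 x crank angle (1.19 at the crank's stop)
- handle_hinge (a point): centre of the handle's hinge pin, at the outer end of the crank arm, 90 mm from the hub axis and 122 mm above the table; the pin is horizontal, square to the arm
- handle (a joint): handle fold angle, rad: 0 folded flat along the arm with its free end over the hub; pi/2 upright, against its hard stop (working position). Starts at 0 to 0.2. Stiff hinge, friction about 0.15 N m (handle about 100 g): stays where it is left
- handle_end (a point): tip of the handle's rounded free end, on its centre line, 95 mm from the hinge pin. The red grip is a round bar 22 mm in diameter covering the last 81 mm; when upright its top is 217 mm above the table. Folded it lies 3 mm above the arm
- tab (a point): middle of the outer edge, upper face, of the yellow kick tab: a flat plate 24 mm wide and 6 mm thick, rigid with the handle and on the other side of the hinge pin, reaching outward from 4 to 40 mm beyond the pin. Pressing it down raises the handle; with the handle upright the tab points down
- bin: grey open bin, 200 x 190 mm (x, y), 45 mm high, walls 4 mm, fixed under the tray's discharge end; origin at the centre of its underside, axes parallel to the tipper's
- capsule: green cleaning capsule with cap, 68 mm across and 102 mm tall, standing; origin at the centre of its underside. Bystander
- toe_stop: yellow rubber toe stop, 54 mm across and 62 mm tall with its stem up, standing; origin at the centre of its underside. Bystander
- wrench: chrome socket wrench lying along its own x, 184 mm long, 32 mm wide at the socket, 22 mm high; origin on the table under its middle. Bystander
- bearing0: shiny steel skate bearing, 22 mm across, 7 mm thick, 12 g, lying flat in the tray in a row behind the gate; origin at the centre of its underside
- bearing1: shiny steel skate bearing, 22 mm across, 7 mm thick, 12 g, lying flat in the tray in a row behind the gate; origin at the centre of its underside
- bearing2: shiny steel skate bearing, 22 mm across, 7 mm thick, 12 g, lying flat in the tray in a row behind the gate; origin at the centre of its underside
- bearing3: shiny steel skate bearing, 22 mm across, 7 mm thick, 12 g, lying flat in the tray in a row behind the gate; origin at the centre of its underside
- bearing4: shiny steel skate bearing, 22 mm across, 7 mm thick, 12 g, lying flat in the tray in a row behind the gate; origin at the centre of its underside

How it is judged:
By the outcome, as a careful person would: the job done as asked, in the order asked, and still so for the second after the job is handed in, with the robot touching nothing.
It also fails if it takes over 59 s, if anything falls off the work surface, if the arm or the gripper's body presses on something with over 40 N, if the wrist force passes 120 N, or if a joint passes its speed limit or range.

ROBOT

A 6-joint arm with a two-finger parallel gripper is mounted at the origin on the work surface. World frame = base frame: x ahead of the robot, y to its left, z up, the work surface at z = 0. Lengths are in m, angles in rad, forces in N, time in s.
With the tool pointing down it reaches from about 0.425 to 0.925 m from the base axis. Payload 12.5 kg.
Tool frame: the origin (TCP) lies on the centre line of the jaws, within the pads' length; the fingertips stand 17 mm ahead of it and the grasp point (between the pads) lies 2 mm behind it; z points along the fingers, y is the line along which they close (so a half turn about z gives the same grasp; the last joint's range is limited). The gripper opens to 85 mm and grips with 20 to 120 N. Pads are 22 mm wide; open, the fingers measure 114 mm over their backs; the gripper's body (76 mm by 85 mm) begins 54 mm behind the grasp point. The pads swing forward as they close: fully open they stand 13 mm farther back than shut.
Start: joints at [-1.444, 0.491, 1.559, -0, 1.092, -0.106], TCP at [0.144, -0.608, 0.209] pointing down, gripper open.
Joint ranges: [-3.1, 3.1], [-0.84, 2.19], [0.05, 2.79], [-1.13, 4.28], [0.06, 2.93], [-2.69, 2.69]. Speed limits (rad/s): [2.22, 2.22, 2.79, 3.14, 3.14, 3.14].

INTERFACE

Orientations are given as a 3x3 rotation matrix whose columns are the frame's x, y, z axes.
In Python, from bench import get_obs, camera, camera_info, sign_off, boxes_of gives the robot as it stands. The module is installed in compiled form; this text tells all that it offers.
- The arm moves only by the tool move_arm, never from a script. Its argument "rows" is a list of rows, each an object of numbers: "tx", "ty", "tz": the shift along the tool's x, y, z in mm; "ax", "ay", "az": the turn, a rotation vector about the tool's x, y, z in rad. In form: [{"tx": .., "ty": .., "tz": .., "ax": .., "ay": .., "az": ..}, ...]. A call has 1 to 8 rows; each row shifts and turns the commanded pose from where the row before left it, along the tool's axes as they then stand; what a row does not reach is not made up. A row lasts 1/12 s, in which the tool goes at most 41.7 mm and 7.16 degrees, less where a joint would pass 70% of its speed; a pose out of reach is approached as far as the arm can. A call is refused whole if a number of a shift passes 41.7 or a number of a turn 0.125, either way. A call with a gripper value outside its range is refused whole. "fingers" is the gripper's target within -1 to 1 (shut at 1, half-way at 0, fully open at -1), set as the call begins (left out, the last holds). The fingers move at their own pace and stop on an object; the grip force is fixed at half the most. Time passes only in rows, so rows that do not move let the fingers close. It gives the time, the measured TCP pose, the force, the opening and the grip force at its end, in the units of the state.
- get_obs(): the state, without advancing time (a new reading comes with each control period).
- camera(name): name is "scene" or "side" or "wrist"; returns (picture, depth): 400x640x3 uint8, blue, green, red; 400x640 float32, m along the optical axis (not along the pixel's ray), 0 where there is no reading.
- camera_info(name): a dict with "mtx" (3x3 intrinsics, pixels), "eye" and "orientation" of the camera in the world; the wrist camera has in their place "hand_eye" (4x4, takes a point from camera to tool coordinates, whose origin is the TCP and whose axes are the flange's). Camera axes: x right, y up, looking along -z (the intrinsics and any distortion apply to the point x, -y, -z); pixel columns grow to the right and rows downward; lengths in m; the calibration is good to about 2 mm. A picture is of the moment at which its call begins: read the wrist's pose just before it. camera_info takes no time and is no camera call.
- sign_off(): hands the job in; it is judged then, once.
Trained networks look in the newest picture that a camera, given by its name, has taken for a name from the list of things; names that differ only in an ending like _2 or _b are one class to them, and where a whole thing is asked for, a point or a joint stands for the part that bears it (a point fixed in the world has none). Each returns a list of dicts, best first, with "conf" (0 to 1); they miss things now and then, are a little off and sometimes report something else, mostly with a low value. They report only what shows in the picture. A call takes as long as a camera call.
- boxes_of(camera, name): "xyz" ([x, y, z] in m, in the coordinates of the camera as it stood for that picture, good to about 4 mm: the middle of the surface that is visible of it).
The state is a dict: "time_s": time; "q": joint angles; "dq": joint speeds; "effort": joint torques, N m; "ee_pos": TCP position; "tcp_rot": TCP orientation; "contact_force": force on the tool from outside, world axes, zero at the start; "ft_torque": the same for the moment, N m; "opening": finger opening in m; "finger_force": force on a finger pad.
Only numpy, scipy, OpenCV 4.12 (cv2) and the standard library are available. Lean on these libraries where they do the work, as an engineer would, in place of code of your own. Each camera call takes 0.05 s, during which the arm holds its last target. There are 200 camera calls.

## Working session

There is one attempt and no reset: what is moved stays moved. The work goes in short steps, Python scripts to look and compute and a tool call to move; the robot and the scene stay as the last step left them, time stands still between calls to the robot, and variables do not carry over. Pictures are saved under pics/ and viewed, at most 10 in all, crops included, and the job is handed in when it is done.

Besides the shell and the picture viewer there is one more tool, called after "Emit:" as name([rows], argument=value, ...), one row to a line, values as JSON. move_arm: Moves the arm, as the interface text tells. Its arguments: {"type":"object","properties":{"rows":{"type":"array"},"fingers":{"type":"number"}},"required":["rows"]}

```bash
mkdir -p pics; cat > h.py <<'E'
import numpy as np, cv2
from bench import *
def toworld(cam,p):
    i=camera_info(cam); p=np.array(p)
    if cam=='wrist':
        o=get_obs(); q=np.array(i['hand_eye'])@np.r_[p,1]; return np.array(o['ee_pos'])+np.array(o['tcp_rot'])@q[:3]
    return np.array(i['eye'])+np.array(i['orientation'])@p
def px(cam,u,v,d):
    K=np.array(camera_info(cam)['mtx']); x=(u-K[0,2])/K[0,0]*d; y=(v-K[1,2])/K[1,1]*d
    return toworld(cam,[x,-y,-d])
E
python3 - <<'E'
from h import *
ims=[]
for c in ['scene','side']:
    im,d=camera(c); cv2.imwrite(f'pics/{c}0.png',im); np.save(f'{c}0.npy',d)
    for n in ['tipper','hub','handle_hinge','handle_end','tab','crank','handle','tray','bin','capsule','toe_stop','wrench','bearing0']:
        r=boxes_of(c,n)
        print(c,n,[(np.round(toworld(c,b['xyz']),3).tolist(),round(b['conf'],2)) for b in r[:2]])
print(get_obs()['tcp_rot'],camera_info('scene')['eye'],camera_info('side')['eye'],camera_info('wrist')['hand_eye'])
E
```

```text
scene tipper [([0.495, -0.114, 0.132], 0.92)]
scene hub [([0.495, -0.113, 0.132], 0.93)]
scene handle_hinge [([0.584, 0.036, 0.126], 0.7)]
scene handle_end [([0.591, 0.033, 0.128], 0.91)]
scene tab [([0.59, 0.032, 0.13], 0.76)]
scene crank [([0.581, 0.035, 0.123], 0.88)]
scene handle [([0.591, 0.04, 0.136], 0.68)]
scene tray [([0.477, -0.165, 0.132], 0.55)]
scene bin [([0.596, -0.188, 0.006], 0.67)]
scene capsule [([0.451, 0.241, 0.092], 0.72)]
scene toe_stop [([0.622, 0.275, 0.029], 0.55)]
scene wrench [([0.7, 0.05, 0.018], 0.88), ([0.593, 0.034, 0.132], 0.75)]
scene bearing0 [([0.541, -0.123, 0.137], 0.66), ([0.532, -0.168, 0.134], 0.63)]
side tipper [([0.49, -0.136, 0.13], 0.73), ([0.612, 0.277, 0.026], 0.43)]
side hub [([0.488, -0.133, 0.132], 0.79), ([0.525, -0.226, 0.137], 0.25)]
side handle_hinge [([0.568, 0.035, 0.125], 0.65)]
side handle_end [([0.571, 0.037, 0.128], 0.88), ([0.524, -0.227, 0.135], 0.47)]
side tab [([0.575, 0.034, 0.129], 0.56)]
side crank [([0.564, 0.036, 0.127], 0.92), ([0.434, 0.228, 0.076], 0.73)]
side handle [([0.572, 0.033, 0.127], 0.57)]
side tray [([0.477, -0.169, 0.133], 0.81)]
side bin [([0.652, -0.194, 0.003], 0.84), ([0.574, 0.037, 0.13], 0.37)]
side capsule [([0.434, 0.229, 0.077], 0.8)]
side toe_stop [([0.61, 0.272, 0.027], 0.73)]
side wrench [([0.666, 0.048, 0.013], 0.98), ([0.478, -0.165, 0.135], 0.54)]
side bearing0 [([0.52, -0.195, 0.131], 0.73), ([0.534, -0.172, 0.134], 0.61)]
[[ 9.73033977e-01  2.30661829e-01  2.88063330e-05]
 [ 2.30661830e-01 -9.73033971e-01 -1.04581233e-04]
 [ 3.90664217e-06  1.08405614e-04 -9.99999994e-01]] [ 0.92026029 -0.16806498  0.8895537 ] [ 0.37489914 -0.3600499   0.61437819] [[-1.08984560e-03  9.54091773e-01  2.99512437e-01  7.64485142e-02]
 [ 9.99999345e-01  9.34999840e-04  6.60303902e-04 -1.62639656e-04]
 [ 3.49946439e-04  2.99512961e-01 -9.54092167e-01 -1.65099648e-01]
 [ 0.00000000e+00  0.00000000e+00  0.00000000e+00  1.00000000e+00]]
```

View pics/scene0.png

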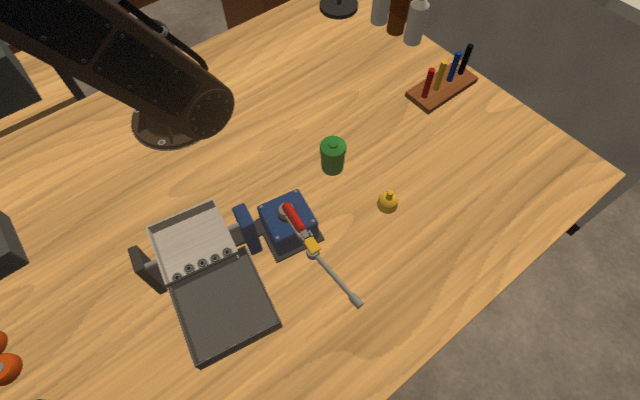

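View pics/side0.png

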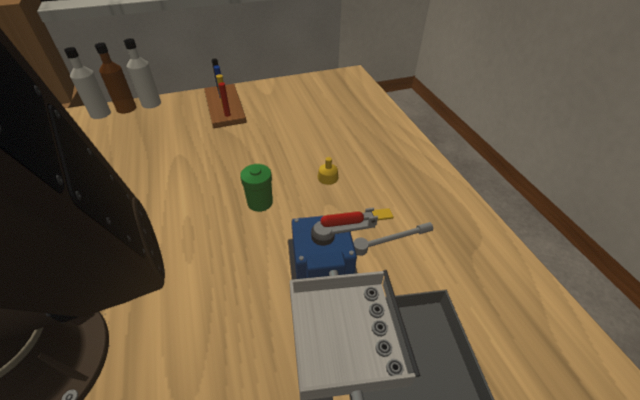

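The scene view shows the tipper, with its gearbox at about (288,222), the red grip at (293,217), the yellow tab at (313,244) and the tray at (195,240). The crank arm points toward the wrench, which starts at (312,254). The side view agrees: grip (343,219), tab (383,214). Next I measure by colour and depth.

```bash
cat > seg.py <<'E'
from h import *
def cloud(c,im,d,mask):
    v,u=np.nonzero(mask&(d>0)); K=np.array(camera_info(c)['mtx']); z=d[v,u]
    P=np.c_[(u-K[0,2])/K[0,0]*z,-(v-K[1,2])/K[1,1]*z,-z]
    i=camera_info(c); 
    if c=='wrist':
        o=get_obs();T=np.array(i['hand_eye']);P=P@T[:3,:3].T+T[:3,3];return P@np.array(o['tcp_rot']).T+np.array(o['ee_pos'])
    return P@np.array(i['orientation']).T+np.array(i['eye'])
def masks(im):
    h,s,v=cv2.split(cv2.cvtColor(im,cv2.COLOR_BGR2HSV))
    return dict(red=((h<6)|(h>174))&(s>170)&(v>60),yel=(h>20)&(h<32)&(s>180)&(v>100),blue=(h>100)&(h<125)&(s>120)&(v>30))
E
python3 - <<'E'
from seg import *
for c in ['scene','side']:
    im=cv2.imread(f'pics/{c}0.png');d=np.load(f'{c}0.npy')
    for n,m in masks(im).items():
        P=cloud(c,im,d,m)
        P=P[(abs(P[:,0]-.53)<.16)&(abs(P[:,1]+.03)<.2)&(P[:,2]<.2)&(P[:,2]>.08)]
        if n=='blue':
            P=P[(P[:,2]>.078)&(P[:,2]<.092)]
            print(c,n,len(P),cv2.minAreaRect(P[:,:2].astype(np.float32)),P[:,2].mean());continue
        ctr=P.mean(0);w=np.linalg.svd(P-ctr,full_matrices=0)[2][0]; t=(P-ctr)@w
        print(c,n,len(P),ctr.round(4),w.round(3),np.percentile(t,[2,98]).round(4),P.min(0).round(3),P.max(0).round(3))
E
```

```text
scene red 271 [0.5598 0.0374 0.1344] [ 0.993 -0.107 -0.051] [-0.0356  0.0337] [0.521 0.026 0.126] [0.595 0.051 0.14 ]
scene yel 150 [0.6337 0.0304 0.1246] [ 0.98  -0.196 -0.027] [-0.0165  0.0161] [0.617 0.018 0.122] [0.65  0.042 0.128]
scene blue 0 ((0.0, 0.0), (0.0, 0.0), 0.0) nan
side red 419 [0.5541 0.0356 0.1318] [-0.992  0.12   0.043] [-0.0356  0.0348] [0.518 0.027 0.121] [0.592 0.047 0.139]
side yel 148 [0.6335 0.0307 0.1237] [-0.952  0.299  0.058] [-0.015   0.0172] [0.616 0.019 0.12 ] [0.65  0.043 0.126]
side blue 1253 ((0.5205833911895752, 0.0428302176296711), (0.10304471105337143, 0.10695517808198929), 78.46900177001953) 0.08497735719124698<stdin>:9: RuntimeWarning: Mean of empty slice.
  ret = ret.dtype.type(ret / rcount)
```

Emit:
move_arm([
  {"tz": -20,"az": 0.116},
  {"tz": -20,"az": 0.116},
  {"tz": -20,"az": 0.116},
  {"tx": 18,"ty": -28.5},
  {"tx": 18,"ty": -28.5},
  {"tx": 18,"ty": -28.5},
  {"tx": 18,"ty": -28.5},
  {"tx": 18,"ty": -28.5},
], fingers=1)

```text
invalid input
```

Emit:
move_arm([
  {"tx": 18,"ty": -28.5},
  {"tx": 18,"ty": -28.5},
  {"tx": 18,"ty": -28.5},
  {"tx": 18,"ty": -28.5},
  {"tx": 18,"ty": -28.5},
  {"tx": 18,"ty": -28.5},
  {"tx": 18,"ty": -28.5},
  {"tx": 18,"ty": -28.5},
])

```text
invalid input
```

Emit:
move_arm([
  {"tx": 18,"ty": -28.5},
  {"tx": 18,"ty": -28.5},
  {"tx": 18,"ty": -28.5},
  {"tx": 18,"ty": -28.5},
  {"tx": 18,"ty": -28.5},
  {"tx": 18,"ty": -28.5},
  {"tx": 18,"ty": -28.5},
  {"tx": 18,"ty": -28.5},
])

```text
invalid input
```

Emit:
move_arm([
  {"tx": 0,"ty": 0,"tz": -20,"ax": 0,"ay": 0,"az": 0.116},
  {"tx": 0,"ty": 0,"tz": -20,"ax": 0,"ay": 0,"az": 0.116},
  {"tx": 0,"ty": 0,"tz": -20,"ax": 0,"ay": 0,"az": 0.116},
  {"tx": 18,"ty": -28.5,"tz": 0,"ax": 0,"ay": 0,"az": 0},
  {"tx": 18,"ty": -28.5,"tz": 0,"ax": 0,"ay": 0,"az": 0},
  {"tx": 18,"ty": -28.5,"tz": 0,"ax": 0,"ay": 0,"az": 0},
  {"tx": 18,"ty": -28.5,"tz": 0,"ax": 0,"ay": 0,"az": 0},
  {"tx": 18,"ty": -28.5,"tz": 0,"ax": 0,"ay": 0,"az": 0},
], fingers=1)

```text
time_s: 2.07
ee_pos: [0.2507, -0.4756, 0.2687]
tcp_rot: [[0.993, -0.115, 0.0], [-0.115, -0.993, -0.0], [0.0, 0.0, -1.0]]
contact_force: [0.9, -0.7, -0.5]
opening: 0.0001
finger_force: 0.0
```

Emit:
move_arm([
  {"tx": 21,"ty": -34,"tz": 0,"ax": 0,"ay": 0,"az": 0},
  {"tx": 21,"ty": -34,"tz": 0,"ax": 0,"ay": 0,"az": 0},
  {"tx": 21,"ty": -34,"tz": 0,"ax": 0,"ay": 0,"az": 0},
  {"tx": 21,"ty": -34,"tz": 0,"ax": 0,"ay": 0,"az": 0},
  {"tx": 21,"ty": -34,"tz": 0,"ax": 0,"ay": 0,"az": 0},
  {"tx": 21,"ty": -34,"tz": 0,"ax": 0,"ay": 0,"az": 0},
  {"tx": 21,"ty": -34,"tz": 0,"ax": 0,"ay": 0,"az": 0},
  {"tx": 21,"ty": -34,"tz": 0,"ax": 0,"ay": 0,"az": 0},
])

```text
time_s: 2.73
ee_pos: [0.4491, -0.2243, 0.2689]
tcp_rot: [[0.993, -0.115, 0.001], [-0.115, -0.993, -0.0], [0.001, 0.0, -1.0]]
contact_force: [-0.0, -1.8, -0.2]
opening: 0.0002
finger_force: 0.0
```

Emit:
move_arm([
  {"tx": 21,"ty": -34,"tz": 0,"ax": 0,"ay": 0,"az": 0},
  {"tx": 21,"ty": -34,"tz": 0,"ax": 0,"ay": 0,"az": 0},
  {"tx": 21,"ty": -34,"tz": 0,"ax": 0,"ay": 0,"az": 0},
  {"tx": 21,"ty": -34,"tz": 0,"ax": 0,"ay": 0,"az": 0},
  {"tx": 21,"ty": -34,"tz": 0,"ax": 0,"ay": 0,"az": 0},
  {"tx": 21,"ty": -34,"tz": 0,"ax": 0,"ay": 0,"az": 0},
  {"tx": 0,"ty": 0,"tz": 0,"ax": 0,"ay": 0,"az": 0},
  {"tx": 0,"ty": 0,"tz": 0,"ax": 0,"ay": 0,"az": 0},
])

```text
time_s: 3.4
ee_pos: [0.5973, -0.0362, 0.268]
tcp_rot: [[0.994, -0.112, -0.001], [-0.112, -0.994, -0.0], [-0.001, 0.0, -1.0]]
contact_force: [-0.3, -0.5, 0.0]
opening: 0.0
finger_force: 0.0
```

```bash
python3 - <<'E'
from seg import *
print(get_obs()['ee_pos'],get_obs()['q'])
for c in ['wrist','side']:
    im,d=camera(c); cv2.imwrite(f'pics/{c}1.png',im)
    for n,m in masks(im).items():
        P=cloud(c,im,d,m)
        P=P[(abs(P[:,0]-.53)<.16)&(abs(P[:,1]+.03)<.2)&(P[:,2]<.2)&(P[:,2]>.08)]
        if len(P)<20: continue
        if n=='blue': 
            P=P[(P[:,2]>.078)&(P[:,2]<.092)]; print(c,n,cv2.minAreaRect(P[:,:2].astype(np.float32)),P[:,2].mean());continue
        ctr=P.mean(0);w=np.linalg.svd(P-ctr,full_matrices=0)[2][0]; t=(P-ctr)@w
        print(c,n,len(P),ctr.round(4),w.round(3),np.percentile(t,[2,98]).round(4),P.min(0).round(3),P.max(0).round(3))
E
```

```text
[ 0.59729715 -0.03623026  0.26799306] [-1.70869186e-01  4.00186138e-01  1.54724778e+00 -1.50412798e-04
  1.19484751e+00  1.51209189e+00]
wrist red 1179 [0.56   0.0372 0.1337] [-0.992  0.107  0.062] [-0.0332  0.0358] [0.521 0.026 0.125] [0.595 0.051 0.138]
wrist yel 674 [0.6334 0.0297 0.1239] [-0.988  0.143  0.052] [-0.0156  0.0169] [0.615 0.018 0.121] [0.65  0.041 0.126]
wrist blue ((0.518853485584259, 0.01581108570098877), (0.15693362057209015, 0.1050199419260025), 79.11880493164062) 0.08492061850996993
side red 421 [0.5541 0.0355 0.1318] [-0.992  0.117  0.049] [-0.0352  0.0348] [0.518 0.027 0.12 ] [0.592 0.048 0.139]
side yel 149 [0.6338 0.0307 0.1237] [-0.939  0.336  0.066] [-0.0148  0.0172] [0.616 0.02  0.12 ] [0.649 0.043 0.126]
side blue ((0.5204603672027588, 0.04248610883951187), (0.10153546184301376, 0.10707970708608627), 78.3153305053711) 0.08496359575241817
```

View pics/wrist1.png

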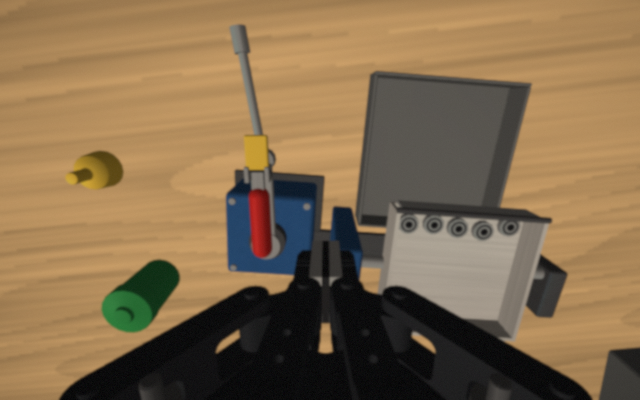

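The wrist view shows the yellow tab at (257,152), the grip at (261,222) and the shut fingers at (325,265). The positions agree between cameras. I go above the tab's outer end.

Emit:
move_arm([
  {"tx": 13.5,"ty": -23,"tz": 15,"ax": 0,"ay": 0,"az": 0},
  {"tx": 13.5,"ty": -23,"tz": 15,"ax": 0,"ay": 0,"az": 0},
  {"tx": 13.5,"ty": -23,"tz": 15,"ax": 0,"ay": 0,"az": 0},
  {"tx": 0,"ty": 0,"tz": 25,"ax": 0,"ay": 0,"az": 0},
  {"tx": 0,"ty": 0,"tz": 25,"ax": 0,"ay": 0,"az": 0},
  {"tx": 0,"ty": 0,"tz": 15,"ax": 0,"ay": 0,"az": 0},
  {"tx": 0,"ty": 0,"tz": 0,"ax": 0,"ay": 0,"az": 0},
  {"tx": 0,"ty": 0,"tz": 0,"ax": 0,"ay": 0,"az": 0},
])

```text
time_s: 4.17
ee_pos: [0.6446, 0.0247, 0.1588]
tcp_rot: [[0.993, -0.116, -0.001], [-0.116, -0.993, -0.0], [-0.001, 0.0, -1.0]]
contact_force: [0.1, -0.5, -0.7]
opening: -0.0001
finger_force: 0.0
```

Emit:
move_arm([
  {"tx": 0,"ty": -3,"tz": 6,"ax": 0,"ay": 0,"az": 0},
  {"tx": 0,"ty": 0,"tz": 6,"ax": 0,"ay": 0,"az": 0},
  {"tx": 0,"ty": 0,"tz": 5,"ax": 0,"ay": 0,"az": 0},
  {"tx": 0,"ty": 0,"tz": 5,"ax": 0,"ay": 0,"az": 0},
  {"tx": 0,"ty": 0,"tz": 4,"ax": 0,"ay": 0,"az": 0},
])

```text
time_s: 4.58
ee_pos: [0.6452, 0.029, 0.1322]
tcp_rot: [[0.993, -0.115, -0.0], [-0.115, -0.993, -0.0], [-0.0, 0.0, -1.0]]
contact_force: [-0.7, -0.1, 0.4]
opening: 0.0
finger_force: 0.0
```

Emit:
move_arm([
  {"tx": 0,"ty": 0,"tz": 4,"ax": 0,"ay": 0,"az": 0},
  {"tx": 0,"ty": 0,"tz": 4,"ax": 0,"ay": 0,"az": 0},
])

```text
time_s: 4.75
ee_pos: [0.6453, 0.029, 0.1242]
tcp_rot: [[0.993, -0.115, 0.0], [-0.115, -0.993, -0.0], [0.0, 0.0, -1.0]]
contact_force: [0.1, -0.7, -0.2]
opening: 0.0003
finger_force: 0.0
```

```bash
python3 - <<'E'
from seg import *
o=get_obs();print(o['ee_pos'],o['contact_force'])
im,d=camera('wrist'); cv2.imwrite('pics/w2.png',im)
s,ds=camera('side'); cv2.imwrite('pics/s2.png',np.hstack([cv2.resize(s[150:290,270:450],None,fx=3,fy=3)]))
for c,a,b in [('wrist',im,d),('side',s,ds)]:
  for n in ['red','yel']:
    P=cloud(c,a,b,masks(a)[n]);P=P[(abs(P[:,0]-.56)<.12)&(abs(P[:,1]-.03)<.1)&(P[:,2]<.25)&(P[:,2]>.05)]
    if len(P)>9:print(c,n,len(P),P.mean(0).round(3),P.min(0).round(3),P.max(0).round(3))
E
```

```text
[0.64530748 0.028959   0.1242117 ] [ 0.14208034 -0.73631275 -0.2089574 ]
wrist red 359 [0.59  0.036 0.144] [0.569 0.028 0.132] [0.656 0.042 0.222]
wrist yel 578 [0.646 0.031 0.122] [0.635 0.019 0.119] [0.652 0.042 0.124]
side red 420 [0.554 0.036 0.132] [0.518 0.027 0.121] [0.592 0.048 0.138]
side yel 150 [0.634 0.031 0.124] [0.616 0.019 0.12 ] [0.649 0.042 0.127]
```

View pics/s2.png

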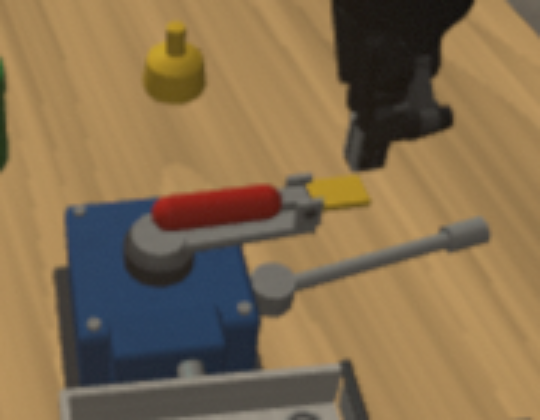

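The crop shows the tab (338,192) still flat, with the fingertip (365,160) appearing to be above or beyond its outer end. I measure the tip.

```bash
python3 - <<'E'
from seg import *
s,ds=camera('side')
for v in range(190,210,2): print(v,[px('side',u,v,ds[v,u]).round(3).tolist() for u in (388,391,394,397)])
m=np.zeros(ds.shape,bool); m[150:215,375:425]=1
P=cloud('side',s,ds,m); P=P[(P[:,2]>.06)&(P[:,2]<.135)&(abs(P[:,0]-.645)<.06)]
g=s[...]; print(P[P[:,2].argsort()[:12]].round(3))
w,dw=camera('wrist');m=np.ones(dw.shape,bool);P=cloud('wrist',w,dw,m)
h=cv2.cvtColor(w,cv2.COLOR_BGR2GRAY).ravel()
e=np.array(get_obs()['ee_pos']);k=(abs(P[:,0]-e[0])<.03)&(abs(P[:,1]-e[1])<.05)&(P[:,2]>.09) if len(P)==h.size else None
Q=P[(abs(P[:,0]-e[0])<.03)&(abs(P[:,1]-e[1])<.03)&(P[:,2]>.08)];print(len(Q),np.histogram(Q[:,2],bins=np.arange(.08,.2,.005)))
cv2.imwrite('pics/w3.png',w)
E
```

```text
190 [[0.63, 0.024, 0.19], [0.631, 0.017, 0.197], [0.635, 0.015, 0.197], [0.629, -0.002, 0.214]]
192 [[0.633, 0.029, 0.18], [0.632, 0.018, 0.191], [0.629, 0.005, 0.204], [0.628, -0.004, 0.212]]
194 [[0.633, 0.026, 0.178], [0.636, 0.023, 0.18], [0.63, 0.005, 0.198], [0.629, -0.005, 0.208]]
196 [[0.633, 0.025, 0.174], [0.636, 0.021, 0.177], [0.629, 0.003, 0.196], [0.628, -0.007, 0.206]]
198 [[0.634, 0.026, 0.168], [0.636, 0.02, 0.173], [0.641, 0.018, 0.174], [0.646, 0.016, 0.174]]
200 [[0.634, 0.025, 0.164], [0.636, 0.018, 0.17], [0.641, 0.017, 0.17], [0.647, 0.017, 0.168]]
202 [[0.636, 0.026, 0.158], [0.637, 0.019, 0.164], [0.643, 0.019, 0.162], [0.647, 0.016, 0.164]]
204 [[0.636, 0.025, 0.153], [0.638, 0.019, 0.159], [0.644, 0.019, 0.157], [0.649, 0.017, 0.158]]
206 [[0.637, 0.026, 0.148], [0.643, 0.024, 0.147], [0.732, 0.142, 0.002], [0.74, 0.141, 0.0]]
208 [[0.648, 0.041, 0.123], [0.724, 0.139, 0.0], [0.73, 0.136, 0.001], [0.737, 0.135, 0.0]]
[[0.65  0.027 0.121]
 [0.651 0.042 0.122]
 [0.642 0.039 0.122]
 [0.647 0.029 0.122]
 [0.65  0.039 0.122]
 [0.641 0.034 0.122]
 [0.64  0.044 0.123]
 [0.622 0.037 0.123]
 [0.642 0.044 0.123]
 [0.64  0.039 0.123]
 [0.632 0.031 0.123]
 [0.621 0.034 0.123]]
23722 (array([   0,    0,    0,    0,    0,    0,    0,   10,  700,    5,    0,
          0,    0,    0,  105,  254,  295,  312,  353,  335,  540,  343,
       1186]), array([0.08 , 0.085, 0.09 , 0.095, 0.1  , 0.105, 0.11 , 0.115, 0.12 ,
       0.125, 0.13 , 0.135, 0.14 , 0.145, 0.15 , 0.155, 0.16 , 0.165,
       0.17 , 0.175, 0.18 , 0.185, 0.19 , 0.195]))
```

View pics/w2.png

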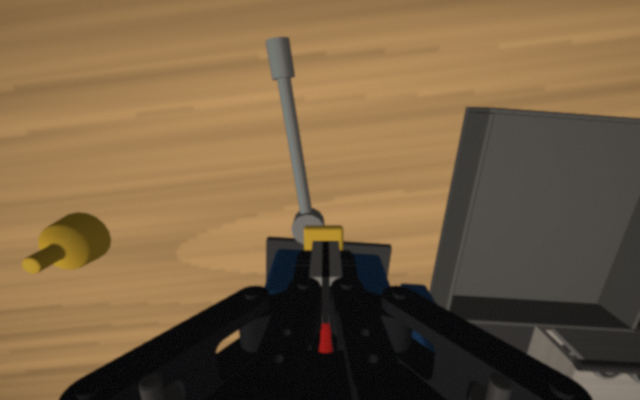

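The wrist view shows the fingers still over the tab (322,238). Both cameras put the fingertip near z 0.148, about 24 mm behind the reported TCP rather than 17 mm ahead of it. I'll use the measured tip and the felt force.

Emit:
move_arm([
  {"tx": 0,"ty": 0,"tz": 6,"ax": 0,"ay": 0,"az": 0},
  {"tx": 0,"ty": 0,"tz": 6,"ax": 0,"ay": 0,"az": 0},
  {"tx": 0,"ty": 0,"tz": 4,"ax": 0,"ay": 0,"az": 0},
  {"tx": 0,"ty": 0,"tz": 3,"ax": 0,"ay": 0,"az": 0},
])

```text
time_s: 5.28
ee_pos: [0.645, 0.029, 0.1047]
tcp_rot: [[0.993, -0.115, -0.001], [-0.115, -0.993, -0.0], [-0.001, 0.0, -1.0]]
contact_force: [0.6, 0.4, 0.4]
opening: -0.0001
finger_force: 0.0
```

Emit:
move_arm([
  {"tx": 0,"ty": 0,"tz": 3,"ax": 0,"ay": 0,"az": 0},
  {"tx": 0,"ty": 0,"tz": 3,"ax": 0,"ay": 0,"az": 0},
])

```text
time_s: 5.45
ee_pos: [0.6454, 0.029, 0.0995]
tcp_rot: [[0.993, -0.115, 0.0], [-0.115, -0.993, -0.0], [0.0, 0.0, -1.0]]
contact_force: [-2.7, 1.6, 6.7]
opening: -0.0
finger_force: 3.6
```

Emit:
move_arm([
  {"tx": 0,"ty": 0,"tz": 3,"ax": 0,"ay": 0,"az": 0},
  {"tx": 0,"ty": 0,"tz": 3,"ax": 0,"ay": 0,"az": 0},
])

```text
time_s: 5.62
ee_pos: [0.6453, 0.029, 0.0941]
tcp_rot: [[0.993, -0.115, 0.0], [-0.115, -0.993, -0.0], [0.0, 0.0, -1.0]]
contact_force: [-1.7, 0.0, 8.0]
opening: -0.0002
finger_force: 3.5
```

Emit:
move_arm([
  {"tx": 0,"ty": 0,"tz": 3,"ax": 0,"ay": 0,"az": 0},
  {"tx": 0,"ty": 0,"tz": 3,"ax": 0,"ay": 0,"az": 0},
  {"tx": 0,"ty": 0,"tz": 3,"ax": 0,"ay": 0,"az": 0},
])

```text
time_s: 5.87
ee_pos: [0.6458, 0.029, 0.0854]
tcp_rot: [[0.993, -0.115, 0.002], [-0.115, -0.993, -0.0], [0.002, 0.0, -1.0]]
contact_force: [-1.0, 0.1, 8.7]
opening: 0.0001
finger_force: 3.0
```

Emit:
move_arm([
  {"tx": 0,"ty": 0,"tz": 3,"ax": 0,"ay": 0,"az": 0},
  {"tx": 0,"ty": 0,"tz": 3,"ax": 0,"ay": 0,"az": 0},
  {"tx": 0,"ty": 0,"tz": 3,"ax": 0,"ay": 0,"az": 0},
])

```text
time_s: 6.12
ee_pos: [0.6461, 0.0289, 0.0764]
tcp_rot: [[0.993, -0.115, 0.003], [-0.115, -0.993, -0.0], [0.003, -0.0, -1.0]]
contact_force: [0.8, 0.1, 6.4]
opening: 0.0
finger_force: 2.6
```

```bash
cat > look.py <<'E'
from seg import *
import sys
s,ds=camera('side'); cv2.imwrite(f'pics/{sys.argv[1]}.png',cv2.resize(s[130:290,240:460],None,fx=3,fy=3))
o=get_obs();print(o['time_s'],o['ee_pos'],o['contact_force'])
c,dc=camera('scene')
for k,a,b in [('side',s,ds),('scene',c,dc)]:
  for n in ['red','yel']:
    P=cloud(k,a,b,masks(a)[n]);P=P[(abs(P[:,0]-.54)<.16)&(abs(P[:,1]-.05)<.12)&(P[:,2]<.25)&(P[:,2]>.05)]
    if len(P)>9:
      q=P.mean(0);w=np.linalg.svd(P-q,full_matrices=0)[2][0];print(k,n,len(P),q.round(3),P.min(0).round(3),P.max(0).round(3),w.round(2))
E
python3 look.py s4
```

```text
6.1667 [0.64591815 0.02890135 0.0757455 ] [ 1.48062274 -0.15177088  5.76082649]
side red 352 [0.569 0.032 0.169] [0.542 0.026 0.137] [0.6   0.046 0.194] [ 0.71 -0.12 -0.69]
side yel 30 [0.628 0.026 0.107] [0.621 0.021 0.098] [0.636 0.041 0.114] [ 0.64  0.51 -0.58]
```

View pics/s4.png

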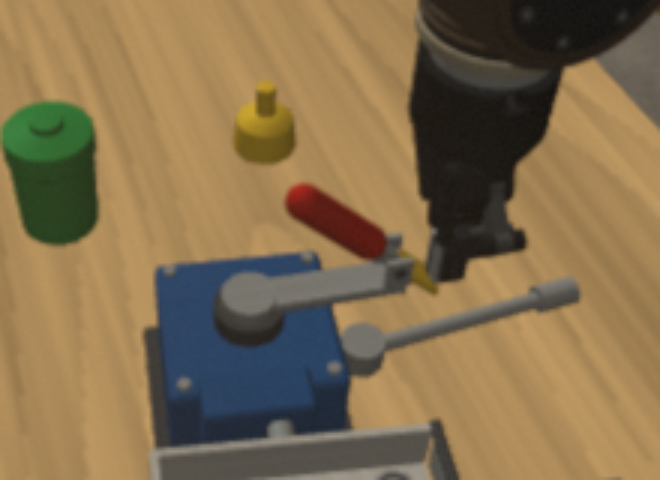

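The crop shows the handle raised to about 44°, with the grip end at (300,200) and the tab tilted down. Now I lift clear, move to the hub side, and push the grip outward near its end.

Emit:
move_arm([
  {"tx": 3,"ty": 0,"tz": -15,"ax": 0,"ay": 0,"az": 0},
  {"tx": 0,"ty": 0,"tz": -30,"ax": 0,"ay": 0,"az": 0},
  {"tx": 0,"ty": 0,"tz": -35,"ax": 0,"ay": 0,"az": 0},
  {"tx": 0,"ty": 0,"tz": -35,"ax": 0,"ay": 0,"az": 0},
  {"tx": 0,"ty": 0,"tz": -30,"ax": 0,"ay": 0,"az": 0},
  {"tx": -35,"ty": 0,"tz": 0,"ax": 0,"ay": 0,"az": 0},
  {"tx": -35,"ty": 0,"tz": 0,"ax": 0,"ay": 0,"az": 0},
  {"tx": -35,"ty": 0,"tz": 0,"ax": 0,"ay": 0,"az": 0},
])

```text
time_s: 6.88
ee_pos: [0.5425, 0.0408, 0.2206]
tcp_rot: [[0.993, -0.115, 0.001], [-0.115, -0.993, -0.0], [0.001, 0.0, -1.0]]
contact_force: [-0.6, 0.5, 0.1]
opening: 0.0
finger_force: 0.0
```

Emit:
move_arm([
  {"tx": -35,"ty": 0,"tz": 0,"ax": 0,"ay": 0,"az": 0},
  {"tx": -8,"ty": 0,"tz": 0,"ax": 0,"ay": 0,"az": 0},
  {"tx": 0,"ty": 0,"tz": 0,"ax": 0,"ay": 0,"az": 0},
  {"tx": 0,"ty": 0,"tz": 0,"ax": 0,"ay": 0,"az": 0},
])

```text
time_s: 7.22
ee_pos: [0.502, 0.0456, 0.2211]
tcp_rot: [[0.993, -0.115, 0.002], [-0.115, -0.993, -0.0], [0.002, 0.0, -1.0]]
contact_force: [0.7, -0.8, -0.3]
opening: 0.0001
finger_force: 0.0
```

Emit:
move_arm([
  {"tx": 0,"ty": 0,"tz": 20,"ax": 0,"ay": 0,"az": 0},
  {"tx": 0,"ty": 0,"tz": 20,"ax": 0,"ay": 0,"az": 0},
  {"tx": 0,"ty": 0,"tz": 20,"ax": 0,"ay": 0,"az": 0},
  {"tx": 0,"ty": 0,"tz": 18,"ax": 0,"ay": 0,"az": 0},
  {"tx": 6,"ty": 0,"tz": 0,"ax": 0,"ay": 0,"az": 0},
  {"tx": 6,"ty": 0,"tz": 0,"ax": 0,"ay": 0,"az": 0},
  {"tx": 6,"ty": 0,"tz": 0,"ax": 0,"ay": 0,"az": 0},
])

```text
time_s: 7.8
ee_pos: [0.5211, 0.0433, 0.1432]
tcp_rot: [[0.993, -0.115, 0.001], [-0.115, -0.993, -0.0], [0.001, 0.0, -1.0]]
contact_force: [0.4, -0.2, 0.2]
opening: -0.0002
finger_force: 0.0
```

Emit:
move_arm([
  {"tx": 6,"ty": 0,"tz": 0,"ax": 0,"ay": 0,"az": 0},
  {"tx": 6,"ty": 0,"tz": 0,"ax": 0,"ay": 0,"az": 0},
  {"tx": 6,"ty": 0,"tz": 0,"ax": 0,"ay": 0,"az": 0},
])

```text
time_s: 8.05
ee_pos: [0.5372, 0.0415, 0.1432]
tcp_rot: [[0.993, -0.115, -0.001], [-0.115, -0.993, 0.0], [-0.001, 0.0, -1.0]]
contact_force: [-9.2, 2.2, 5.3]
opening: -0.0004
finger_force: 4.5
```

Emit:
move_arm([
  {"tx": 6,"ty": 0,"tz": 0,"ax": 0,"ay": 0,"az": 0},
  {"tx": 6,"ty": 0,"tz": 0,"ax": 0,"ay": 0,"az": 0},
  {"tx": 6,"ty": 0,"tz": 0,"ax": 0,"ay": 0,"az": 0},
])

```text
time_s: 8.3
ee_pos: [0.5551, 0.0395, 0.1432]
tcp_rot: [[0.993, -0.115, -0.0], [-0.115, -0.993, -0.0], [-0.0, 0.0, -1.0]]
contact_force: [-4.3, 0.5, 3.8]
opening: -0.0
finger_force: 2.1
```

Emit:
move_arm([
  {"tx": 5,"ty": 0,"tz": 0,"ax": 0,"ay": 0,"az": 0},
  {"tx": 5,"ty": 0,"tz": 0,"ax": 0,"ay": 0,"az": 0},
  {"tx": 5,"ty": 0,"tz": 0,"ax": 0,"ay": 0,"az": 0},
])

```text
time_s: 8.55
ee_pos: [0.5704, 0.0376, 0.1427]
tcp_rot: [[0.993, -0.115, 0.0], [-0.115, -0.993, -0.0], [0.0, 0.0, -1.0]]
contact_force: [-2.9, 0.6, -1.2]
opening: 0.0001
finger_force: 0.0
```

Emit:
move_arm([
  {"tx": 4,"ty": 0,"tz": 0,"ax": 0,"ay": 0,"az": 0},
  {"tx": 4,"ty": 0,"tz": 0,"ax": 0,"ay": 0,"az": 0},
])

```text
time_s: 8.72
ee_pos: [0.5782, 0.0367, 0.1424]
tcp_rot: [[0.993, -0.115, -0.0], [-0.115, -0.993, -0.0], [-0.0, 0.0, -1.0]]
contact_force: [-1.6, -0.1, 0.5]
opening: -0.0
finger_force: 0.0
```

```bash
python3 look.py s5
```

```text
8.7667 [0.57876807 0.03663525 0.14245006] [-0.26853103  0.75218186  0.0143779 ]
side red 176 [0.602 0.027 0.168] [0.592 0.024 0.142] [0.612 0.033 0.191] [-0.1   0.    0.99]
scene red 135 [0.606 0.031 0.2  ] [0.586 0.023 0.148] [0.617 0.043 0.22 ] [ 0.2  -0.11 -0.97]
```

Emit:
move_arm([
  {"tx": 2,"ty": 0,"tz": 0,"ax": 0,"ay": 0,"az": 0},
  {"tx": 2,"ty": 0,"tz": 0,"ax": 0,"ay": 0,"az": 0},
])

```text
time_s: 8.98
ee_pos: [0.5817, 0.0364, 0.1426]
tcp_rot: [[0.993, -0.115, -0.0], [-0.115, -0.993, -0.0], [-0.0, 0.0, -1.0]]
contact_force: [-2.0, 1.3, 0.1]
opening: 0.0
finger_force: 0.0
```

Emit:
move_arm([
  {"tx": 2,"ty": 0,"tz": 0,"ax": 0,"ay": 0,"az": 0},
  {"tx": 1.5,"ty": 0,"tz": 0,"ax": 0,"ay": 0,"az": 0},
])

```text
time_s: 9.15
ee_pos: [0.5853, 0.0359, 0.1426]
tcp_rot: [[0.993, -0.115, 0.0], [-0.115, -0.993, -0.0], [0.0, 0.0, -1.0]]
contact_force: [-2.4, 0.4, 1.1]
opening: 0.0001
finger_force: 0.0
```

Emit:
move_arm([
  {"tx": 1.5,"ty": 0,"tz": 0,"ax": 0,"ay": 0,"az": 0},
  {"tx": 1.5,"ty": 0,"tz": 0,"ax": 0,"ay": 0,"az": 0},
])

```text
time_s: 9.32
ee_pos: [0.5883, 0.0355, 0.1426]
tcp_rot: [[0.993, -0.115, 0.0], [-0.115, -0.993, -0.0], [0.0, 0.0, -1.0]]
contact_force: [-2.5, 0.5, 0.3]
opening: -0.0002
finger_force: 0.0
```

```bash
python3 look.py s6
```

```text
9.3667 [0.58855036 0.03551633 0.14263137] [-1.20065824  0.5433505   0.43525226]
side red 171 [0.607 0.027 0.167] [0.599 0.024 0.143] [0.616 0.035 0.19 ] [-0.03  0.01 -1.  ]
scene red 116 [0.614 0.03  0.204] [0.601 0.022 0.149] [0.622 0.042 0.219] [ 0.07 -0.15 -0.99]
```

View pics/s6.png

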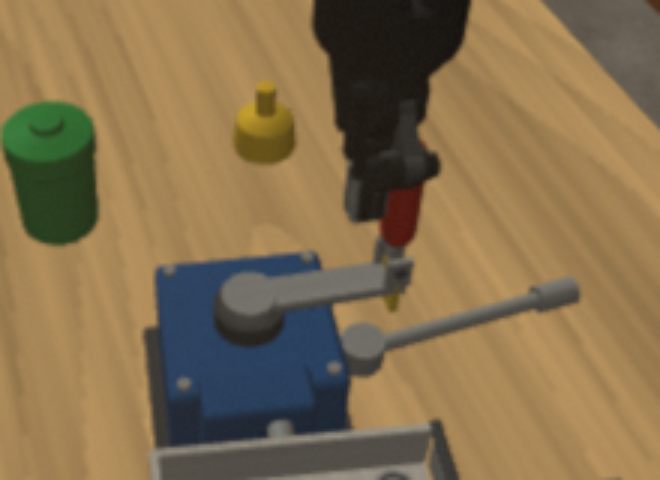

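The handle is nearly upright, with the grip at (400,210). I keep nudging until the stop is felt.

Emit:
move_arm([
  {"tx": 1,"ty": 0,"tz": 0,"ax": 0,"ay": 0,"az": 0},
  {"tx": 1,"ty": 0,"tz": 0,"ax": 0,"ay": 0,"az": 0},
])

```text
time_s: 9.58
ee_pos: [0.5894, 0.0355, 0.1424]
tcp_rot: [[0.993, -0.115, -0.002], [-0.115, -0.993, 0.0], [-0.002, 0.0, -1.0]]
contact_force: [-9.5, 1.1, 4.0]
opening: 0.0004
finger_force: 0.0
```

Emit:
move_arm([
  {"tx": 1,"ty": 0,"tz": 0,"ax": 0,"ay": 0,"az": 0},
])

```text
time_s: 9.67
ee_pos: [0.5896, 0.0355, 0.1424]
tcp_rot: [[0.993, -0.115, -0.004], [-0.115, -0.993, 0.0], [-0.004, 0.0, -1.0]]
contact_force: [-14.6, 2.4, 6.1]
opening: -0.0002
finger_force: 0.0
```

Emit:
move_arm([
  {"tx": -8,"ty": 0,"tz": 0,"ax": 0,"ay": 0,"az": 0},
  {"tx": -8,"ty": 0,"tz": -20,"ax": 0,"ay": 0,"az": 0},
  {"tx": 0,"ty": 0,"tz": -35,"ax": 0,"ay": 0,"az": 0},
  {"tx": 0,"ty": 0,"tz": -35,"ax": 0,"ay": 0,"az": 0},
  {"tx": 12,"ty": 0,"tz": 0,"ax": 0,"ay": 0,"az": 0},
  {"tx": 12,"ty": 0,"tz": 0,"ax": 0,"ay": 0,"az": 0},
  {"tx": 10.5,"ty": 0,"tz": 0,"ax": 0,"ay": 0,"az": 0},
  {"tx": 0,"ty": 0,"tz": 0,"ax": 0,"ay": 0,"az": 0},
], fingers=0)

```text
time_s: 10.33
ee_pos: [0.6108, 0.0328, 0.2326]
tcp_rot: [[0.993, -0.115, 0.002], [-0.115, -0.993, -0.0], [0.002, 0.0, -1.0]]
contact_force: [0.3, 1.0, -0.7]
opening: 0.0425
finger_force: 0.0
```

```bash
python3 look.py s7; python3 - <<'E'
from seg import *
w,d=camera('wrist');cv2.imwrite('pics/w7.png',w)
P=cloud('wrist',w,d,masks(w)['red']);P=P[P[:,2]<.23];print(len(P),P.mean(0).round(3),P.max(0).round(3),P.min(0).round(3))
E
```

```text
10.3833 [0.60976041 0.0329525  0.23226943] [-0.93654406 -0.22942932  0.77386565]
side red 347 [0.607 0.028 0.186] [0.599 0.023 0.143] [0.616 0.039 0.217] [-0.02 -0.05 -1.  ]
scene red 99 [0.614 0.03  0.206] [0.603 0.023 0.152] [0.622 0.041 0.219] [ 0.06 -0.16 -0.98]
1258 [0.617 0.034 0.2  ] [0.622 0.055 0.218] [0.579 0.024 0.06 ]
```

View pics/w7.png

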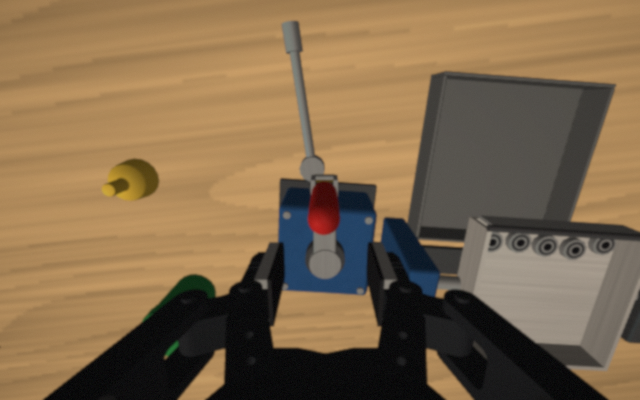

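The wrist view shows the upright grip (323,205) centred between the half-open fingers (265 and 380). I lower the loose cage around it, then crank along the arc.

Emit:
move_arm([
  {"tx": 0,"ty": 0,"tz": 15,"ax": 0,"ay": 0,"az": 0},
  {"tx": 0,"ty": 0,"tz": 15,"ax": 0,"ay": 0,"az": 0},
  {"tx": 0,"ty": 0,"tz": 15,"ax": 0,"ay": 0,"az": 0},
  {"tx": 0,"ty": 0,"tz": 15,"ax": 0,"ay": 0,"az": 0},
  {"tx": 0,"ty": 0,"tz": 15,"ax": 0,"ay": 0,"az": 0},
  {"tx": 0,"ty": 0,"tz": 13,"ax": 0,"ay": 0,"az": 0},
])

```text
time_s: 10.98
ee_pos: [0.6087, 0.0332, 0.1437]
tcp_rot: [[0.993, -0.115, -0.001], [-0.115, -0.993, -0.0], [-0.0, 0.0, -1.0]]
contact_force: [0.3, 0.9, -0.2]
opening: 0.0428
finger_force: 0.0
```

Emit:
move_arm([
  {"tx": -0.16,"ty": -5.4,"tz": 0,"ax": 0,"ay": 0,"az": -0.06},
  {"tx": -0.16,"ty": -5.4,"tz": 0,"ax": 0,"ay": 0,"az": -0.06},
  {"tx": -0.16,"ty": -5.4,"tz": 0,"ax": 0,"ay": 0,"az": -0.06},
  {"tx": -0.16,"ty": -5.4,"tz": 0,"ax": 0,"ay": 0,"az": -0.06},
])

```text
time_s: 11.32
ee_pos: [0.6087, 0.0547, 0.1444]
tcp_rot: [[0.992, 0.127, -0.001], [0.127, -0.992, -0.0], [-0.001, 0.0, -1.0]]
contact_force: [-0.6, -2.0, -1.2]
opening: 0.0428
finger_force: 0.9
```

```bash
python3 look.py s8
```

```text
11.3667 [0.60866091 0.05555911 0.1444592 ] [ 0.39194925 -0.17526139 -0.49072217]
side red 140 [0.604 0.039 0.178] [0.595 0.028 0.143] [0.618 0.047 0.234] [ 0.06 -0.03 -1.  ]
scene red 38 [0.621 0.043 0.198] [0.616 0.035 0.151] [0.628 0.052 0.245] [0.05 0.09 1.  ]
```

Emit:
move_arm([
  {"tx": -0.16,"ty": -5.4,"tz": 0,"ax": 0,"ay": 0,"az": -0.06},
  {"tx": -0.16,"ty": -5.4,"tz": 0,"ax": 0,"ay": 0,"az": -0.06},
  {"tx": -0.16,"ty": -5.4,"tz": 0,"ax": 0,"ay": 0,"az": -0.06},
  {"tx": -0.16,"ty": -5.4,"tz": 0,"ax": 0,"ay": 0,"az": -0.06},
  {"tx": -0.16,"ty": -5.4,"tz": 0,"ax": 0,"ay": 0,"az": -0.06},
  {"tx": -0.16,"ty": -5.4,"tz": 0,"ax": 0,"ay": 0,"az": -0.06},
  {"tx": -0.16,"ty": -5.4,"tz": 0,"ax": 0,"ay": 0,"az": -0.06},
  {"tx": -0.16,"ty": -5.4,"tz": 0,"ax": 0,"ay": 0,"az": -0.06},
])

```text
time_s: 12.08
ee_pos: [0.5938, 0.0944, 0.1446]
tcp_rot: [[0.822, 0.569, 0.0], [0.569, -0.822, -0.0], [-0.0, 0.0, -1.0]]
contact_force: [0.7, -1.5, -0.5]
opening: 0.0426
finger_force: 0.8
```

Emit:
move_arm([
  {"tx": -0.16,"ty": -5.4,"tz": 0,"ax": 0,"ay": 0,"az": -0.06},
  {"tx": -0.16,"ty": -5.4,"tz": 0,"ax": 0,"ay": 0,"az": -0.06},
  {"tx": -0.16,"ty": -5.4,"tz": 0,"ax": 0,"ay": 0,"az": -0.06},
  {"tx": -0.16,"ty": -5.4,"tz": 0,"ax": 0,"ay": 0,"az": -0.06},
  {"tx": -0.16,"ty": -5.4,"tz": 0,"ax": 0,"ay": 0,"az": -0.06},
  {"tx": -0.16,"ty": -5.4,"tz": 0,"ax": 0,"ay": 0,"az": -0.06},
  {"tx": -0.16,"ty": -5.4,"tz": 0,"ax": 0,"ay": 0,"az": -0.06},
  {"tx": -0.16,"ty": -5.4,"tz": 0,"ax": 0,"ay": 0,"az": -0.06},
])

```text
time_s: 12.75
ee_pos: [0.5618, 0.1228, 0.1447]
tcp_rot: [[0.467, 0.884, 0.0], [0.884, -0.467, -0.0], [-0.0, 0.001, -1.0]]
contact_force: [1.7, -1.3, -0.5]
opening: 0.0428
finger_force: 0.7
```

```bash
python3 look.py s9; python3 -c "
from h import *
o=get_obs();p=np.array(o['ee_pos'])[:2]-[.5205,.042];print(np.hypot(*p),np.arctan2(p[1],p[0]),np.arctan2(o['tcp_rot'][1][0],o['tcp_rot'][0][0]),o['q'])"
```

```text
12.8 [0.56103708 0.12327614 0.14474009] [-0.10421437  0.48421036  0.49098189]
side red 302 [0.569 0.112 0.186] [0.561 0.104 0.141] [0.579 0.121 0.222] [0.02 0.04 1.  ]
0.0909076059129329 1.102867244035623 1.084222130199655 [ 1.01019826e-01  4.92785319e-01  1.75470830e+00 -8.69305868e-05
  8.94063495e-01  5.87648461e-01]
```

Tracking well: radius 91 mm and light forces.

Emit:
move_arm([
  {"tx": -0.16,"ty": -5.4,"tz": 0,"ax": 0,"ay": 0,"az": -0.06},
  {"tx": -0.16,"ty": -5.4,"tz": 0,"ax": 0,"ay": 0,"az": -0.06},
  {"tx": -0.16,"ty": -5.4,"tz": 0,"ax": 0,"ay": 0,"az": -0.06},
  {"tx": -0.16,"ty": -5.4,"tz": 0,"ax": 0,"ay": 0,"az": -0.06},
  {"tx": -0.16,"ty": -5.4,"tz": 0,"ax": 0,"ay": 0,"az": -0.06},
  {"tx": -0.16,"ty": -5.4,"tz": 0,"ax": 0,"ay": 0,"az": -0.06},
  {"tx": -0.16,"ty": -5.4,"tz": 0,"ax": 0,"ay": 0,"az": -0.06},
  {"tx": -0.16,"ty": -5.4,"tz": 0,"ax": 0,"ay": 0,"az": -0.06},
])

```text
time_s: 13.52
ee_pos: [0.5208, 0.1332, 0.1448]
tcp_rot: [[0.007, 1.0, 0.001], [1.0, -0.007, -0.0], [-0.0, 0.001, -1.0]]
contact_force: [2.5, -1.9, 0.1]
opening: 0.0425
finger_force: 0.8
```

Emit:
move_arm([
  {"tx": -0.16,"ty": -5.4,"tz": 0,"ax": 0,"ay": 0,"az": -0.06},
  {"tx": -0.16,"ty": -5.4,"tz": 0,"ax": 0,"ay": 0,"az": -0.06},
  {"tx": -0.16,"ty": -5.4,"tz": 0,"ax": 0,"ay": 0,"az": -0.06},
  {"tx": -0.16,"ty": -5.4,"tz": 0,"ax": 0,"ay": 0,"az": -0.06},
  {"tx": -0.16,"ty": -5.4,"tz": 0,"ax": 0,"ay": 0,"az": -0.06},
  {"tx": -0.16,"ty": -5.4,"tz": 0,"ax": 0,"ay": 0,"az": -0.06},
  {"tx": -0.16,"ty": -5.4,"tz": 0,"ax": 0,"ay": 0,"az": -0.06},
  {"tx": -0.16,"ty": -5.4,"tz": 0,"ax": 0,"ay": 0,"az": -0.06},
])

```text
time_s: 14.18
ee_pos: [0.4793, 0.1233, 0.1448]
tcp_rot: [[-0.455, 0.89, 0.001], [0.89, 0.455, 0.0], [-0.001, 0.001, -1.0]]
contact_force: [1.9, -0.4, -0.6]
opening: 0.0427
finger_force: 0.8
```

```bash
python3 look.py s10; cat > ang.py <<'E'
from h import *
o=get_obs();p=np.array(o['ee_pos'])[:2]-[.5205,.042];print(np.hypot(*p),np.arctan2(p[1],p[0]),np.arctan2(o['tcp_rot'][1][0],o['tcp_rot'][0][0]),np.round(o['q'],2))
E
python3 ang.py
```

```text
14.2333 [0.47837802 0.12309588 0.14477848] [-0.65467036 -0.92286393  0.02956421]
side red 312 [0.487 0.12  0.186] [0.479 0.116 0.144] [0.5   0.135 0.218] [0.02 0.06 1.  ]
scene red 26 [0.488 0.12  0.207] [0.481 0.116 0.148] [0.494 0.124 0.217] [ 0.07 -0.09 -0.99]
0.0913808797645614 2.0456989995149155 2.042377886227081 [ 0.12  0.39  1.95 -0.    0.8  -0.35]
```

Emit:
move_arm([
  {"tx": -0.16,"ty": -5.4,"tz": 0,"ax": 0,"ay": 0,"az": -0.06},
  {"tx": -0.16,"ty": -5.4,"tz": 0,"ax": 0,"ay": 0,"az": -0.06},
  {"tx": -0.16,"ty": -5.4,"tz": 0,"ax": 0,"ay": 0,"az": -0.06},
  {"tx": -0.16,"ty": -5.4,"tz": 0,"ax": 0,"ay": 0,"az": -0.06},
  {"tx": -0.16,"ty": -5.4,"tz": 0,"ax": 0,"ay": 0,"az": -0.06},
  {"tx": -0.16,"ty": -5.4,"tz": 0,"ax": 0,"ay": 0,"az": -0.06},
  {"tx": -0.16,"ty": -5.4,"tz": 0,"ax": 0,"ay": 0,"az": -0.06},
  {"tx": -0.16,"ty": -5.4,"tz": 0,"ax": 0,"ay": 0,"az": -0.06},
])

```text
time_s: 14.95
ee_pos: [0.4472, 0.0955, 0.1448]
tcp_rot: [[-0.815, 0.58, 0.001], [0.58, 0.815, 0.0], [-0.001, 0.001, -1.0]]
contact_force: [1.7, 0.4, -0.2]
opening: 0.0428
finger_force: 0.8
```

Emit:
move_arm([
  {"tx": -0.1,"ty": -3.6,"tz": 0,"ax": 0,"ay": 0,"az": -0.04},
  {"tx": -0.1,"ty": -3.6,"tz": 0,"ax": 0,"ay": 0,"az": -0.04},
  {"tx": -0.1,"ty": -3.6,"tz": 0,"ax": 0,"ay": 0,"az": -0.04},
  {"tx": -0.1,"ty": -3.6,"tz": 0,"ax": 0,"ay": 0,"az": -0.04},
])

```text
time_s: 15.28
ee_pos: [0.4399, 0.0831, 0.1448]
tcp_rot: [[-0.896, 0.444, 0.001], [0.444, 0.896, 0.0], [-0.001, 0.001, -1.0]]
contact_force: [1.8, 1.3, -0.3]
opening: 0.0427
finger_force: 0.7
```

Emit:
move_arm([
  {"tx": 0,"ty": -1.8,"tz": 0,"ax": 0,"ay": 0,"az": -0.02},
  {"tx": 0,"ty": -1.8,"tz": 0,"ax": 0,"ay": 0,"az": -0.02},
])

```text
time_s: 15.45
ee_pos: [0.4383, 0.0798, 0.1447]
tcp_rot: [[-0.913, 0.407, 0.001], [0.407, 0.913, 0.0], [-0.001, 0.0, -1.0]]
contact_force: [2.1, 0.7, 0.4]
opening: 0.0427
finger_force: 0.7
```

```bash
python3 ang.py
```

```text
0.0905377674884258 2.7103800562266596 2.7224747912685885 [ 0.03  0.33  2.06  0.    0.75 -1.12]
```

Emit:
move_arm([
  {"tx": 0,"ty": -1.8,"tz": 0,"ax": 0,"ay": 0,"az": -0.02},
  {"tx": 0,"ty": -1.8,"tz": 0,"ax": 0,"ay": 0,"az": -0.02},
  {"tx": 0,"ty": -1.8,"tz": 0,"ax": 0,"ay": 0,"az": -0.02},
])

```text
time_s: 15.7
ee_pos: [0.4358, 0.0749, 0.1446]
tcp_rot: [[-0.937, 0.348, 0.0], [0.348, 0.937, -0.0], [-0.0, 0.0, -1.0]]
contact_force: [1.6, 1.2, 1.3]
opening: 0.0425
finger_force: 0.7
```

Emit:
move_arm([
  {"tx": 0,"ty": -1.4,"tz": 0,"ax": 0,"ay": 0,"az": -0.015},
  {"tx": 0,"ty": -1.4,"tz": 0,"ax": 0,"ay": 0,"az": -0.015},
])

```text
time_s: 15.87
ee_pos: [0.4347, 0.0722, 0.1446]
tcp_rot: [[-0.947, 0.32, 0.0], [0.32, 0.947, -0.0], [-0.0, -0.0, -1.0]]
contact_force: [1.0, 0.8, 0.0]
opening: 0.0427
finger_force: 0.7
```

```bash
python3 ang.py;python3 look.py s11
```

```text
0.09093221005785078 2.8028342159654134 2.815848550933483 [ 0.01  0.33  2.07 -0.    0.75 -1.23]
15.9167 [0.43464638 0.07209792 0.14456606] [ 0.80374322  0.46663656 -0.27127418]
side red 47 [0.443 0.074 0.181] [0.432 0.054 0.146] [0.447 0.084 0.238] [-0.09  0.05  0.99]
scene red 61 [0.443 0.078 0.206] [0.433 0.07  0.147] [0.451 0.088 0.219] [ 0.06 -0.13 -0.99]
```

Emit:
move_arm([
  {"tx": 0,"ty": -1.2,"tz": 0,"ax": 0,"ay": 0,"az": -0.013},
  {"tx": 0,"ty": -1.2,"tz": 0,"ax": 0,"ay": 0,"az": -0.013},
])

```text
time_s: 16.13
ee_pos: [0.4347, 0.071, 0.1447]
tcp_rot: [[-0.955, 0.296, 0.002], [0.296, 0.955, 0.002], [-0.001, 0.002, -1.0]]
contact_force: [6.8, 20.9, -3.3]
opening: 0.0426
finger_force: 10.7
```

Emit:
move_arm([
  {"tx": 0,"ty": -1.2,"tz": 0,"ax": 0,"ay": 0,"az": -0.013},
])

```text
time_s: 16.22
ee_pos: [0.4349, 0.0705, 0.1447]
tcp_rot: [[-0.959, 0.284, 0.003], [0.284, 0.959, 0.003], [-0.002, 0.004, -1.0]]
contact_force: [10.8, 29.3, -6.0]
opening: 0.0427
finger_force: 15.3
```

Emit:
move_arm([
  {"tx": 0,"ty": -1,"tz": 0,"ax": 0,"ay": 0,"az": -0.01},
])

```text
time_s: 16.3
ee_pos: [0.4351, 0.0702, 0.1448]
tcp_rot: [[-0.961, 0.275, 0.004], [0.275, 0.961, 0.004], [-0.003, 0.005, -1.0]]
contact_force: [12.7, 34.9, -7.2]
opening: 0.0426
finger_force: 18.6
```

The stop is reached, so I back off at once, centre the cage and lift away.

Emit:
move_arm([
  {"tx": 0,"ty": 5,"tz": 0,"ax": 0,"ay": 0,"az": 0},
  {"tx": 0,"ty": 5,"tz": 0,"ax": 0,"ay": 0,"az": 0},
  {"tx": 0,"ty": 2.5,"tz": 0,"ax": 0,"ay": 0,"az": 0},
  {"tx": 0,"ty": 0,"tz": -15,"ax": 0,"ay": 0,"az": 0},
  {"tx": 0,"ty": 0,"tz": -20,"ax": 0,"ay": 0,"az": 0},
  {"tx": 0,"ty": 0,"tz": -25,"ax": 0,"ay": 0,"az": 0},
  {"tx": 0,"ty": 0,"tz": -25,"ax": 0,"ay": 0,"az": 0},
  {"tx": 0,"ty": 0,"tz": -25,"ax": 0,"ay": 0,"az": 0},
])

```text
time_s: 16.97
ee_pos: [0.4363, 0.0798, 0.2556]
tcp_rot: [[-0.962, 0.274, -0.001], [0.274, 0.962, -0.0], [0.001, -0.001, -1.0]]
contact_force: [0.4, 0.0, -0.1]
opening: 0.0426
finger_force: 0.0
```

Emit:
move_arm([
  {"tx": 0,"ty": 0,"tz": -25,"ax": 0,"ay": 0,"az": 0},
  {"tx": 0,"ty": 0,"tz": -25,"ax": 0,"ay": 0,"az": 0},
  {"tx": 0,"ty": 0,"tz": 0,"ax": 0,"ay": 0,"az": 0},
  {"tx": 0,"ty": 0,"tz": 0,"ax": 0,"ay": 0,"az": 0},
  {"tx": 0,"ty": 0,"tz": 0,"ax": 0,"ay": 0,"az": 0},
  {"tx": 0,"ty": 0,"tz": 0,"ax": 0,"ay": 0,"az": 0},
  {"tx": 0,"ty": 0,"tz": 0,"ax": 0,"ay": 0,"az": 0},
  {"tx": 0,"ty": 0,"tz": 0,"ax": 0,"ay": 0,"az": 0},
])

```text
time_s: 17.63
ee_pos: [0.4366, 0.08, 0.3039]
tcp_rot: [[-0.962, 0.274, -0.002], [0.274, 0.962, -0.0], [0.001, -0.001, -1.0]]
contact_force: [0.0, -0.0, -0.2]
opening: 0.0426
finger_force: 0.0
```

```bash
python3 look.py s12; python3 - <<'E'
from seg import *
im,d=camera('scene'); s,_=camera('side')
a=cv2.resize(im[120:380,100:420],(640,520));
cv2.imwrite('pics/f.png',cv2.resize(np.hstack([im[120:380,100:420],s[140:400,240:560]]),(800,325)))
for c in ('scene','side'): print([(toworld(c,b['xyz']).round(3).tolist(),round(b['conf'],2)) for b in boxes_of(c,'bearing0')])
E
```

```text
17.6833 [0.43664618 0.07996167 0.30396026] [-0.26602849  0.05201106  0.11705559]
side red 254 [0.438 0.074 0.189] [0.43  0.07  0.146] [0.447 0.085 0.218] [-0.01 -0.07 -1.  ]
scene red 36 [0.442 0.08  0.216] [0.433 0.074 0.21 ] [0.45  0.087 0.219] [ 0.81  0.56 -0.16]
[([0.447, 0.074, 0.185], 0.69), ([0.578, -0.15, 0.008], 0.61), ([0.563, -0.233, 0.015], 0.49), ([0.561, -0.204, 0.024], 0.42), ([0.578, -0.127, 0.012], 0.42)]
[([0.57, -0.152, 0.01], 0.63), ([0.557, -0.23, 0.011], 0.62), ([0.582, -0.124, 0.003], 0.56), ([0.571, -0.175, 0.014], 0.49)]
```

View pics/f.png

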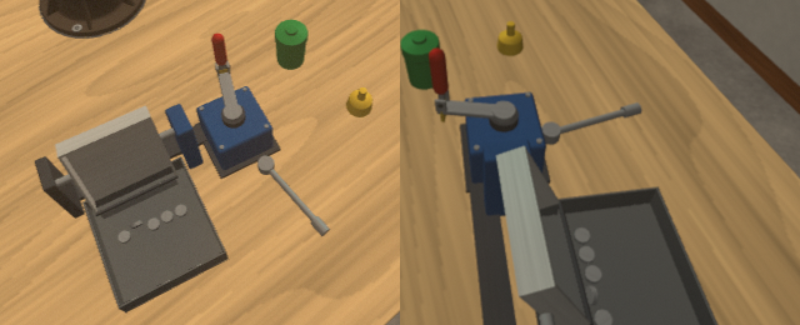

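The final view shows the tray fully tipped, five bearings in the bin at about (124,236), (137,224), (153,224), (167,216) and (181,210), and the handle upright at (219,50). The capsule, toe stop and wrench show no visible change.

```bash
python3 -c "
from bench import *
print(sign_off())"
```

```text
the job is handed in; nothing more can be done
None
```

The job is handed in at about 18 s of the 59 s: handle upright, crank at its stop, tray tipped, all five bearings in the bin, bystanders untouched. The one lapse was briefly pressing the crank's end stop with about 38 N (wrist reading) before I backed off, more than the light push asked for and close to the 40 N limit.

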